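# Tip the four-way tube rack over for microtubes and push it back

## Task

By pushing alone, without gripping or lifting it, tip the blue four-way tube rack over, away from the robot, so that the 32 microtube holes now facing the robot look up; then push it gently back until its long side lies flush against the front of the white socket unit. Leave the green rack and everything else on the bench where it is.

Things in the scene. Friction and masses are not known exactly. Their poses are not given: they have to be found in the camera images.
- blue_rack: blue four-way tube rack: solid block 175 x 52 x 95 mm, 0.13-0.25 kg, origin at its centre. It stands tall on a 175 x 52 face: own z up (95 mm high, four 30 mm holes on top), own y along the 175 mm length, own x through the 52 mm thickness, pointing roughly away from the robot. Pushed near the top it tips, overbalancing by itself at 29 degrees; pushed low down it slides.
- micro_face (a point): middle of the rack's 175 x 95 mm microtube face (own -x side, 26 mm from the centre), with 32 holes of 11 mm; the opposite face has smaller 8 mm holes. It looks roughly towards the robot at first. Tipped with its top away from the robot, the rack turns 90 degrees about its far bottom edge: this face is then on top, 52 mm above the bench, the rack 95 mm deep.
- socket_unit: white bench socket unit, fixed, 860 mm long, 85 deep, 98 high, across the back of the bench. Origin at bench height on the foot of its flat front face, middle of its length; own y along its length, own -x out of the front face towards the robot. The front face is vertical up to 62 mm and slopes back above that to the sockets.
- green_rack: a green rack of the same size lying on its wide side, 52 high, filled with capped microtubes (bystander, must stay put); origin at its centre
- amber_bottle: amber glass bottle with blue cap, 72 diameter, 150 high (bystander); origin under its centre
- beaker: glass beaker, 66 diameter, 90 high (bystander); origin under its centre
- tip_box: box of pipette tips with orange lid, 80 x 118 x 64 high (bystander); origin under its centre
- white_bottle: white plastic bottle with red cap, 64 diameter, 130 high (bystander); origin under its centre
- marker: marker pen lying flat, about 140 long, 12 thick, long along its y (bystander)
- spatula: flat steel spatula lying flat, about 185 long, 18 wide, 5 thick, long along its y (bystander)
There are look-alikes about, which are no part of the job. Leave any yellow look-alike of the blue_rack alone.

How it is judged:
On the way, in this order (a step that is already met when the one before it is completed fails the run):
1. the blue rack lies flat on the bench, microtube holes up (angle between blue_rack's own x axis and vertical above 3.04 rad and height (world z) of blue_rack below 0.03 m), for 0.2 s.
2. its long side is flush against the socket unit (all of step 1 and x of blue_rack in the frame of socket_unit between -0.0525 and -0.04 m and y of blue_rack in the frame of socket_unit between -0.35 and 0.35 m and angle between the y axis of blue_rack and the y axis of socket_unit, either way round below 0.06 rad), for 0.2 s.
At the end, for the whole second after the job is handed in: The blue rack lies at rest flat on the bench, microtube holes (own -x) up within 0.1 rad, its long side against the front face of the socket unit: gap under 5 mm at the middle and parallel within 0.06 rad, the rack's middle within 0.35 m of the unit's middle (all of step 2 and linear speed of blue_rack below 0.01 m/s and angular speed of blue_rack below 0.05 rad/s); the robot touches nothing.
It fails at once if the blue rack is lifted off the bench instead of being pushed (height (world z) of blue_rack above 0.066 m or (angle between blue_rack's own x axis and vertical above 2.79 rad and height (world z) of blue_rack above 0.045 m)).
It fails at once if the blue rack is gripped between the fingers instead of pushed over (over 25 N on it before it lies flat) (angle between blue_rack's own x axis and vertical below 2.79 rad and contact force between the fingers and blue_rack above 25 N).
It fails at once if the rack is not pushed gently: over 60 N (contact force between the fingers and blue_rack above 60 N).
It fails at once if another loose thing on the bench is shifted more than 15 mm (distance of any of green_rack, amber_bottle, beaker, tip_box, white_bottle, marker, spatula from where it was at the start of the episode above 0.015 m).
It also fails if it takes over 43 s, if anything falls off the work surface, if the arm or the gripper's body presses on something with over 40 N, if the wrist force passes 120 N, or if a joint passes its speed limit or range.

## Robot

A 6-joint arm with a two-finger parallel gripper is mounted at the origin on the work surface. World frame = base frame: x ahead of the robot, y to its left, z up, the work surface at z = 0. Lengths are in m, angles in rad, forces in N, time in s.
With the tool pointing down it reaches from about 0.375 to 0.9 m from the base axis. Payload 3.1 kg.
Tool frame: the origin (TCP) lies midway between the tips of the shut fingers; the grasp point (between the pads) lies 19 mm behind it (pinch_z is the distance from the TCP to the grasp point, in m); y points along the fingers, z is the direction in which the jaws open and shut, and the axes are right-handed (so a half turn about y gives the same grasp; the last joint's range is limited). The gripper opens to 87 mm and grips with 3 to 60 N. Pads are 19 mm wide; open, the fingers measure 117 mm over their backs; the gripper's body (75 mm by 190 mm) begins 51 mm behind the grasp point.
Start: joints at [-1.46, 0.527, 1.433, -0, 1.181, -0.178], TCP at [0.178, -0.599, 0.223] pointing down, gripper open.
Joint ranges: [-3.08, 3.08], [-0.75, 2.2], [0.22, 2.44], [-1.43, 4.57], [0, 2.65], [-2.85, 2.85]. Speed limits (rad/s): [2.79, 2.79, 3.14, 3.14, 3.14, 3.14].

## Interface

Orientations are given as a unit quaternion [x, y, z, w].
In Python, from rig import * gives the robot as it stands.
- The arm moves only by the tool drive_tool, never from a script. Its argument "plan" is a list of rows, each a list of 7 numbers: the shift along the tool's x, y, z in mm, then the turn, a rotation vector about the tool's x, y, z in degrees, then the finger opening in mm, from 0 to 87. A call has 1 to 10 rows; each row is the pose to reach, as a shift and turn from the pose commanded when the call began, along the tool's axes at that moment; what a row does not reach only later rows make up. A row lasts 1/10 s, in which the tool goes at most 50 mm and 8.59 degrees, less where a joint would pass 70% of its speed; a pose out of reach is approached as far as the arm can. A call with a gripper value outside its range is refused whole. The fingers move at their own pace and stop on an object; "newtons" is the grip in N (left out, the last holds). Time passes only in rows, so rows that repeat a pose let the fingers close. It gives the time, the measured TCP pose, the force and the opening at its end, in the units of the state.
- get_obs(): the state, without advancing time (a new reading comes with each control period).
- camera(name): name is "scene" or "top"; returns the picture (384x512x3 uint8, blue, green, red); there is no depth.
- get_calibration(name): a dict with "fx", "fy", "cx", "cy" (pixels), "D" ([k1, k2, p1, p2, k3] as OpenCV has them; the pictures are not rectified), "origin" and "rotation" of the camera in the world. Camera axes: x right, y down, z forward; pixel columns grow to the right and rows downward; lengths in m; the calibration is good to about 2 mm. A picture is of the moment at which its call begins. get_calibration takes no time and is no camera call.
- hand_in(): hands the job in, once; it reports no verdict.
Trained networks look in the newest picture that a camera, given by its name, has taken for a name from the list of things; names that differ only in an ending like _2 or _b are one class to them, and where a whole thing is asked for, a point or a joint stands for the part that bears it (a point fixed in the world has none). Each returns a list of dicts, best first, with "conf" (0 to 1); they miss things now and then, are a little off and sometimes report something else, mostly with a low value. They report only what shows in the picture. A call takes as long as a camera call. They do not tell look-alikes from the thing itself.
- spot_in(camera, target): "location" ([column, row] in pixels, amid what is visible of it).
- mark_of(camera, target): "location" ([column, row] in pixels: a listed point, or the origin of a listed thing).
The state is a dict: "time": time; "q": joint angles; "joint_velocities": joint speeds; "joint_torque": joint torques, N m; "position": TCP position; "tool_rot": TCP orientation; "ft_force": force on the tool from outside, world axes, zero at the start; "moment": the same for the moment, N m; "grip_width": finger opening in m.
Only numpy, scipy, OpenCV 4.12 (cv2) and the standard library are available. Lean on these libraries where they do the work, as an engineer would, in place of code of your own. Each camera call takes 0.05 s, during which the arm holds its last target. There are 200 camera calls.

## Working session

There is one attempt and no reset: what is moved stays moved. The work goes in short steps, Python scripts to look and compute and a tool call to move; the robot and the scene stay as the last step left them, time stands still between calls to the robot, and variables do not carry over. Pictures are saved under pics/ and viewed, about 8 in all and at most 12, crops included, and the job is handed in when it is done.

Besides the shell and the picture viewer there is one more tool, called after "Emit:" as name([rows], argument=value, ...), one row to a line, values as JSON. drive_tool: Moves the arm, as the interface text tells. Its arguments: {"type":"object","properties":{"plan":{"type":"array","items":{"type":"array","items":{"type":"number"}}},"newtons":{"type":"number"}},"required":["plan"]}

```bash
mkdir -p pics; ls; cat > h.py <<'E'
from rig import *
import numpy as np, cv2
from scipy.spatial.transform import Rotation as R
def K(n):
    c=get_calibration(n); return c,np.array([[c['fx'],0,c['cx']],[0,c['fy'],c['cy']],[0,0,1.]]),np.array(c['D'],float)
def rot(c):
    r=np.array(c['rotation'],float)
    return r if r.shape==(3,3) else R.from_quat(r).as_matrix()
def ray(n,px):
    c,k,d=K(n); p=cv2.undistortPoints(np.array([[px]],float),k,d)[0,0]
    return np.array(c['origin']),rot(c)@np.array([p[0],p[1],1])
def atz(n,px,z):
    o,v=ray(n,px); return o+v*(z-o[2])/v[2]
def proj(n,P):
    c,k,d=K(n); r=rot(c).T; P=np.atleast_2d(P).astype(float)
    return cv2.projectPoints(P,cv2.Rodrigues(r)[0],-r@np.array(c['origin']),k,d)[0][:,0]
E
python3 - <<'E'
from h import *
a=camera('scene');b=camera('top')
cv2.imwrite('pics/s0.png',a);cv2.imwrite('pics/t0.png',b)
for n in('scene','top'):
    print(n,get_calibration(n))
    for t in('blue_rack','micro_face','socket_unit','green_rack'):
        print(t,[(np.round(x['location']),round(x['conf'],2)) for x in mark_of(n,t)[:3]])
print(get_obs())
E
```

```text
pics
scene {'fx': 356.1160365961653, 'fy': 356.1160365961653, 'cx': 258.8012445655489, 'cy': 191.99201475919656, 'D': array([-0.06762099,  0.        ,  0.        ,  0.        ,  0.        ]), 'origin': array([ 1.23677238, -0.18520653,  0.95490099]), 'rotation': array([ 0.69741835,  0.62826188, -0.23718665, -0.25027413])}
blue_rack [(array([ 96., 182.]), 0.98), (array([234., 156.]), 0.78), (array([235., 195.]), 0.57)]
micro_face [(array([229., 151.]), 0.89), (array([235., 190.]), 0.66), (array([107., 179.]), 0.65)]
socket_unit [(array([305., 266.]), 0.95)]
green_rack [(array([347., 198.]), 0.85), (array([308., 264.]), 0.46)]
top {'fx': 485.97584365830056, 'fy': 485.97584365830056, 'cx': 258.0210083281089, 'cy': 197.00126060982126, 'D': array([-0.17236414,  0.        ,  0.        ,  0.        ,  0.        ]), 'origin': array([ 0.20517008, -0.11104906,  1.76436747]), 'rotation': array([ 0.70905752, -0.6997493 ,  0.06209951, -0.06109018])}
blue_rack [(array([282., 206.]), 0.68), (array([416., 241.]), 0.65)]
micro_face [(array([406., 241.]), 0.71), (array([280., 212.]), 0.57)]
socket_unit [(array([230., 140.]), 0.58)]
green_rack [(array([180., 196.]), 0.69), (array([103., 200.]), 0.52)]
{'time': 0.5, 'q': array([-1.46050158e+00,  5.27544659e-01,  1.43275411e+00,  1.33090563e-06,
        1.18140023e+00, -1.78511934e-01]), 'joint_velocities': array([ 0.0011005 , -0.00302325,  0.00058198,  0.00123535,  0.00197621,
        0.00046092]), 'joint_torque': array([-1.04159870e-03, -4.39605260e+01, -1.76791316e+01,  6.32567215e-02,
        5.15293982e-02, -3.44094281e-05]), 'position': array([ 0.17802067, -0.59905357,  0.22250367]), 'tool_rot': array([-0.10175219,  0.69978476, -0.69970963,  0.10175562]), 'ft_force': array([ 0.71688243, -0.08697937, -0.35769815]), 'moment': array([ 0.0440934 , -0.03363311,  0.02752596]), 'grip_width': 0.08717275846203515}
```

View pics/s0.png

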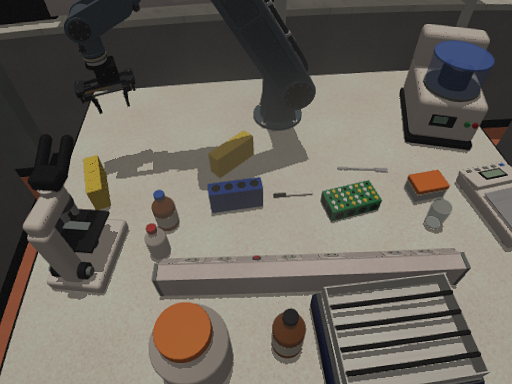

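View pics/t0.png

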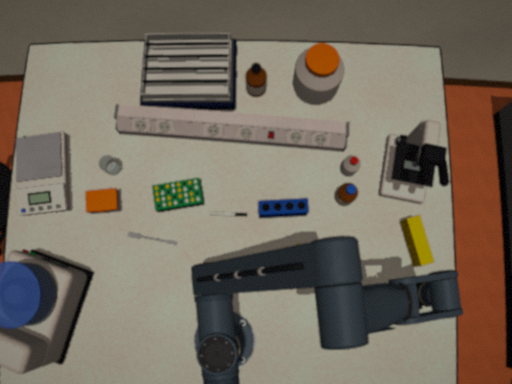

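The scene shows the blue rack at (235,193), with one yellow look-alike just robot-side of it at (232,155) and another at (97,182). The top view has the blue rack at (283,207), the marker at (230,214), the bottles at (347,192) and (350,164), and the socket unit at (230,127), slightly rotated. I'll fit the box poses by silhouette in both views.

```bash
cat >> h.py <<'E'
from scipy.optimize import minimize
def mask(img,lo,hi,seed,rad=60):
    m=cv2.inRange(cv2.cvtColor(img,cv2.COLOR_BGR2HSV),lo,hi)
    w=np.zeros_like(m); cv2.circle(w,tuple(map(int,seed)),rad,255,-1); m&=w
    m=cv2.morphologyEx(m,cv2.MORPH_CLOSE,np.ones((7,7)))
    n,l,s,_=cv2.connectedComponentsWithStats(m)
    return (l==1+np.argmax(s[1:,4])).astype(np.uint8) if n>1 else m
def box(p,d):  # p x,y,yaw ; d (dx,dy,dz) on bench
    c=np.array([[a,b,h] for a in(-.5,.5) for b in(-.5,.5) for h in(0,1)])*d
    return c@R.from_euler('z',p[2]).as_matrix().T+[p[0],p[1],0]
def fit(ms,p0,d):
    def cost(p):
        e=0
        for n,m in ms.items():
            h=cv2.convexHull(proj(n,box(p,d)).astype(np.float32)); g=np.zeros((384*4,512*4),np.uint8)
            cv2.fillConvexPoly(g,np.round((h+.5)*4*16).astype(np.int32),1,shift=4)
            g=cv2.resize(g.astype(np.float32),(512,384),interpolation=cv2.INTER_AREA)
            e+=np.abs(g-m).sum()/m.sum()
        return e
    s=np.array([p0]+[np.add(p0,v) for v in([.02,0,0],[0,.02,0],[0,0,.15])])
    r=minimize(cost,p0,method='Nelder-Mead',options=dict(initial_simplex=s,xatol=2e-4,fatol=1e-4))
    return r.x,r.fun
E
python3 - <<'E'
from h import *
I={n:cv2.imread(f'pics/{n[0]}0.png') for n in('scene','top')}
B=((105,90,30),(130,255,255));Y=((20,100,50),(32,255,255))
print(atz('top',(283,207),.095),atz('scene',(235,187),.095))
ms={'scene':mask(I['scene'],*B,(235,193),40),'top':mask(I['top'],*B,(283,207),35)}
for n,m in ms.items(): print(n,m.sum(),cv2.boundingRect(m))
for p0 in ((*atz('top',(283,207),.095)[:2],0),):
    print('blue',fit(ms,p0,(.052,.175,.095)))
y={'scene':mask(I['scene'],*Y,(232,155),35)}
print(y['scene'].sum(),cv2.boundingRect(y['scene']))
for yaw in(-.5,0,.5): print('yel',fit(y,(*atz('scene',(232,153),.05)[:2],yaw),(.052,.175,.095)))
print('unit front-bottom scene? top-front edge in top:')
for n,px in(('top',[(117,131),(345,148)]),): print([atz(n,q,.062) for q in px])
print('scene back-top ends',)
for o,px,z in(('amber',(347,187),.15),('white',(352,160),.13)): print(o,atz('top',px,z))
print('marker',atz('top',(212,213),0),atz('top',(247,214),0))
v=[]
for n,w in(('scene',(150,130,370,310)),('top',(110,90,360,240))):
    x0,y0,x1,y1=w; cv2.imwrite(f'pics/{n}c.png',cv2.resize(I[n][y0:y1,x0:x1],None,fx=3.2,fy=3.2,interpolation=cv2.INTER_CUBIC))
print([(np.round(x['location']),x['conf']) for n in('scene','top') for x in mark_of(n,'socket_unit')])
E
```

```text
[ 0.46523241 -0.19883661  0.095     ] [ 0.47926627 -0.20152147  0.095     ]
scene 630 (208, 178, 54, 18)
top 762 (259, 199, 49, 18)
blue (array([ 0.46950582, -0.20177273,  0.10812163]), np.float64(1.8425993625796775))
1219 (209, 131, 44, 47)
yel (array([ 0.27086245, -0.20548147,  0.74022184]), np.float64(0.08516201804757999))
yel (array([ 0.26952159, -0.20601509,  0.75777996]), np.float64(0.08429040196882691))
yel (array([ 0.26902233, -0.20615115,  0.75252023]), np.float64(0.08485438884331419))
unit front-bottom scene? top-front edge in top:
[array([0.74684261, 0.41500577, 0.062     ]), array([ 0.69107312, -0.42665358,  0.062     ])]
scene back-top ends
amber [ 0.52835161 -0.41419903  0.15      ]
white [ 0.628718   -0.43774702  0.13      ]
marker [0.45421555 0.05659766 0.        ] [ 0.45231804 -0.07197752  0.        ]
[(array([305., 266.]), 0.95), (array([230., 140.]), 0.58)]
```

View pics/topc.png

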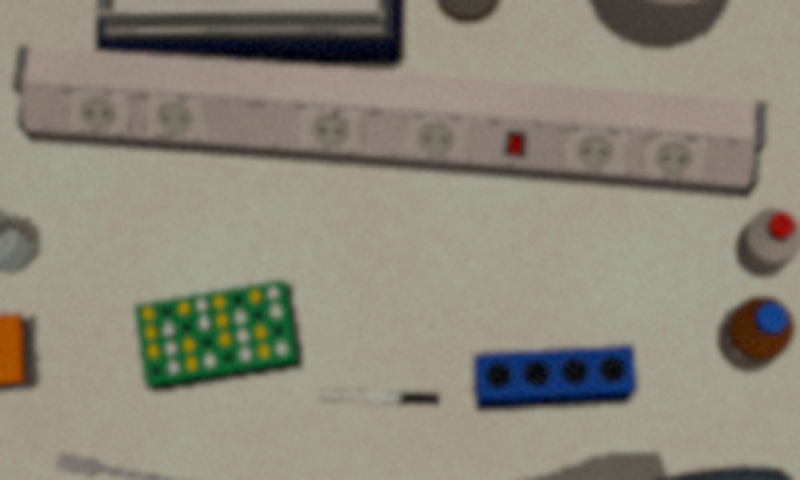

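View pics/scenec.png

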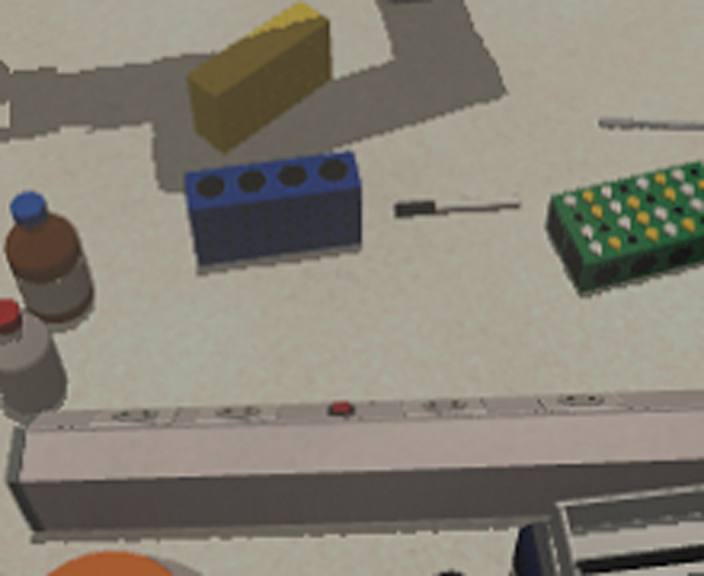

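```bash
python3 - <<'E'
from h import *
I={n:cv2.imread(f'pics/{n[0]}0.png') for n in('scene','top')}
B=((105,60,15),(135,255,255))
ms={'scene':mask(I['scene'],*B,(235,193),40),'top':mask(I['top'],*B,(283,207),35)}
for n,m in ms.items(): print(n,m.sum(),cv2.boundingRect(m))
p,e=fit(ms,(.47,-.2,.0),(.052,.175,.095));print('blue',p,e)
for n in ms: print(n,fit({n:ms[n]},p,(.052,.175,.095)))
G=((45,60,15),(85,255,255))
# unit: columns' lower edge of front in top view: print gray profile
g=cv2.cvtColor(I['top'],cv2.COLOR_BGR2GRAY).astype(int)
P=[]
for c in range(135,330,8):
    r0=int(133.1+(c-119.4)*(150.3-133.1)/225)
    col=g[r0-8:r0+6,c]; d=np.diff(col); k=np.argmax(d[3:])+3
    w=np.clip(d[k-1:k+2],0,None); P.append(atz('top',(c,r0-8+.5+k+(w*[-1,0,1]).sum()/w.sum()),0)[:2])
P=np.array(P); f=np.polyfit(P[:,1],P[:,0],1); r=P[:,0]-np.polyval(f,P[:,1]); print(f,np.round(r*1000,1))
ends=[atz('top',q,0) for q in((119.4,133.1),(344.4,150.3))];print(ends)
print('origin by mark',atz('top',(230,140),0),atz('scene',(305,266),0))
E
```

```text
scene 683 (208, 177, 55, 22)
top 792 (259, 198, 50, 19)
blue [ 0.46873664 -0.20152626  0.07784925] 1.5990671724566305
scene (array([ 0.45641466, -0.20328406,  0.11757477]), np.float64(1.3856149341142021))
top (array([ 0.46992724, -0.19885428,  0.08113095]), np.float64(0.18008207070707072))
[0.07100308 0.72670591] [ 0.2  0.4  0.2 -0.4 -0.  -0.2  0.4 -0.3 -0.3  0.6 -0.3 -0.9  0.4 -0.3
 -0.7  0.2 -0.2  0.7  0.5 -0.5  0.9  0.5 -0.3 -0.8  0.2]
[array([0.75811715, 0.42399522, 0.        ]), array([ 0.69970026, -0.43563328,  0.        ])]
origin by mark [ 0.73317637 -0.00292953  0.        ] [ 0.73303566 -0.01227322  0.        ]
```

```bash
python3 - <<'E'
from h import *
from scipy.optimize import least_squares
q=lambda c,o:(np.array(c)+.5)/3.2-.5+o
S=q([(185,174),(353,153),(361,185),(190,208),(199,271),(361,248)],(150,130))
# near/far in x: scene image: right = +y, top of image = near robot. box idx order x(-,+),y(-,+),h(0,1)
si=[1,3,7,5,4,6]   # near-right.. y- is image left
T=q([(476,354),(632,347),(634,396),(479,407)],(110,90)); ti=[7,5,0,2] # top view: left=+y, up=+x ; lower corners = near bottom
D=(.052,.175,.095)
def r(p,parts=(1,1)):
    b=box(p,D); return np.r_[(proj('scene',b[si])-S).ravel()*parts[0],(proj('top',b[ti])-T).ravel()*parts[1]]
for w in((1,1),(1,0),(0,1)):
    s=least_squares(r,(.47,-.2,.08),args=(w,));print(w,s.x,np.round(s.fun,1))
E
```

```text
(1, 1) [ 0.47303767 -0.20210095  0.07091358] [-0.4 -0.7  0.1 -1.4  0.4  0.3 -0.8  0.8 -0.1 -0.8  0.6 -1.   0.  -1.4
  1.2 -2.1 -1.   1.1 -0.2  0.4]
(1, 0) [ 0.47479429 -0.20206148  0.06321888] [-0.4 -0.4  0.3 -0.8  0.4  0.9 -0.8  1.1 -0.1 -0.5  0.6 -0.5  0.  -0.
  0.  -0.  -0.   0.  -0.  -0. ]
(0, 1) [ 0.47116425 -0.20207923  0.07912616] [-0.  -0.  -0.  -0.   0.  -0.  -0.   0.   0.  -0.   0.  -0.  -0.1 -0.7
  1.1 -1.7 -1.   1.4 -0.1  1.1]
```

```bash
cat >> h.py <<'E'
def goto(x,y,z,yaw):
    # desired: tool y = -Z, tool z along +-(world y rotated by yaw); print shift mm & rotvec deg
    o=get_obs(); p=np.array(o['position']); q=R.from_quat(o['tool_rot']); M=q.as_matrix()
    best=None
    for s in(1,-1):
        zt=s*np.array([-np.sin(yaw),np.cos(yaw),0]); yt=np.array([0,0,-1.]); W=np.c_[np.cross(yt,zt),yt,zt]
        rv=np.degrees((q.inv()*R.from_matrix(W)).as_rotvec())
        if best is None or np.linalg.norm(rv)<np.linalg.norm(best): best=rv
    print('t',o['time'],'p',np.round(p,4),'axes x',np.round(M[:,0],3),'z',np.round(M[:,2],3),'F',np.round(o['ft_force'],1),'w',round(o['grip_width'],4))
    print('shift',np.round(M.T@(np.array([x,y,z])-p)*1000,1),'turn',np.round(best,2))
E
python3 -c "
from h import *
goto(.405,-.202,.2,.07);goto(.405,-.202,.2,-.07)"
```

```text
t 0.6 p [ 0.178  -0.5991  0.2226] axes x [-0.959 -0.285  0.   ] z [ 0.285 -0.959 -0.   ] F [-0.4  0.5 -0.1] w 0.0871
shift [-330.7   22.6 -316. ] turn [ 0.   12.54  0.  ]
t 0.6 p [ 0.178  -0.5991  0.2226] axes x [-0.959 -0.285  0.   ] z [ 0.285 -0.959 -0.   ] F [-0.4  0.5 -0.1] w 0.0871
shift [-330.7   22.6 -316. ] turn [ 0.   20.56  0.  ]
```

Emit:
drive_tool([
  [-33,0,-32,0,1.3,0,87],
  [-66,0,-63,0,2.5,0,87],
  [-99,0,-95,0,3.8,0,87],
  [-132,0,-126,0,5,0,87],
  [-165,0,-158,0,6.3,0,87],
  [-198,0,-190,0,7.5,0,87],
  [-231,5,-221,0,8.8,0,87],
  [-265,10,-253,0,10,0,87],
  [-298,15,-284,0,11.3,0,87],
  [-331,20,-316,0,12.5,0,87],
])

```text
time: 1.6
position: [0.4063, -0.2006, 0.2028]
tool_rot: [0.024, -0.706, 0.707, -0.025]
ft_force: [1.5, -0.6, 0.6]
grip_width: 0.0869
```

```bash
python3 -c "
from h import *
goto(.405,-.202,.086,.07)"
```

```text
t 1.6 p [ 0.4063 -0.2006  0.2028] axes x [-0.998 -0.069 -0.001] z [ 0.069 -0.998  0.001] F [ 1.5 -0.6  0.6] w 0.0869
shift [  1.5 116.8   1.2] turn [-0.05 -0.04 -0.06]
```

Emit:
drive_tool([
  [0,40,0,0,0,0,87],
  [0,80,0,0,0,0,87],
  [0,105,0,0,0,0,87],
  [0,116,0,0,0,0,87],
  [-8,116,0,0,0,0,87],
  [-14,116,0,0,0,0,87],
  [-20,116,0,0,0,0,87],
  [-23,116,0,0,0,0,87],
  [-26,116,0,0,0,0,87],
])

```text
time: 2.5
position: [0.4321, -0.2003, 0.0873]
tool_rot: [0.025, -0.706, 0.707, -0.026]
ft_force: [0.1, -0.5, -0.6]
grip_width: 0.0871
```

```bash
python3 - <<'E'
from h import *
goto(.49,-.202,.087,.07)
a=camera('scene');cv2.imwrite('pics/s1.png',cv2.resize(a[100:320,130:400],None,fx=2.5,fy=2.5))
E
```

```text
t 2.5 p [ 0.4321 -0.2003  0.0873] axes x [-0.997 -0.071 -0.001] z [ 0.071 -0.997  0.001] F [ 0.1 -0.5 -0.6] w 0.0871
shift [-57.6   0.4   5.8] turn [-0.07  0.06 -0.08]
```

View pics/s1.png

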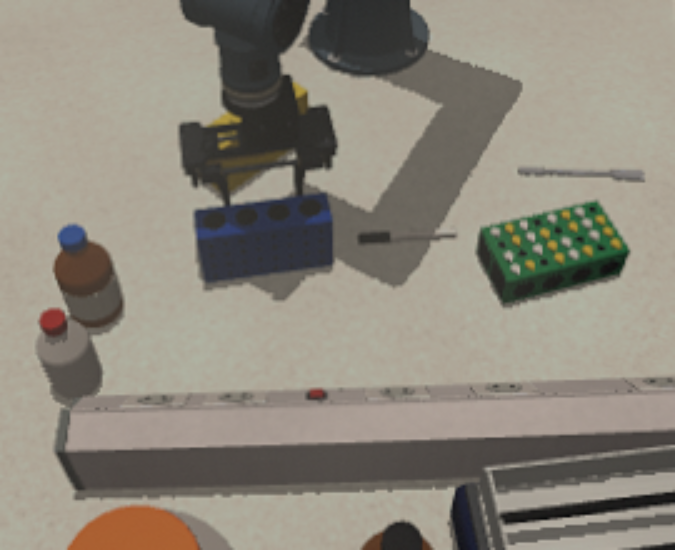

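Both fingers (crop 227,190 and 298,180) are just behind the rack's upper edge and centred on it. The rack hasn't moved. I'll push slowly.

Emit:
drive_tool([
  [-4,0,0,0,0,0,87],
  [-8,0,0,0,0,0,87],
  [-12,0,0,0,0,0,87],
  [-15,0,0,0,0,0,87],
  [-18,0,0,0,0,0,87],
  [-21,0,0,0,0,0,87],
  [-24,0,0,0,0,0,87],
  [-27,0,0,0,0,0,87],
  [-30,0,0,0,0,0,87],
])

```text
time: 3.45
position: [0.4615, -0.1979, 0.0865]
tool_rot: [-0.025, 0.707, -0.707, 0.025]
ft_force: [0.4, -0.1, 0.8]
grip_width: 0.0872
```

```bash
python3 - <<'E'
from h import *
goto(.49,-.202,.087,.07)
a=camera('scene');cv2.imwrite('pics/s2.png',cv2.resize(a[100:320,130:400],None,fx=2.5,fy=2.5))
E
```

```text
t 3.45 p [ 0.4615 -0.1979  0.0865] axes x [-0.998 -0.071 -0.   ] z [ 0.071 -0.998  0.   ] F [ 0.4 -0.1  0.8] w 0.0872
shift [-28.2  -0.5   6.1] turn [-0.    0.04 -0.  ]
```

View pics/s2.png

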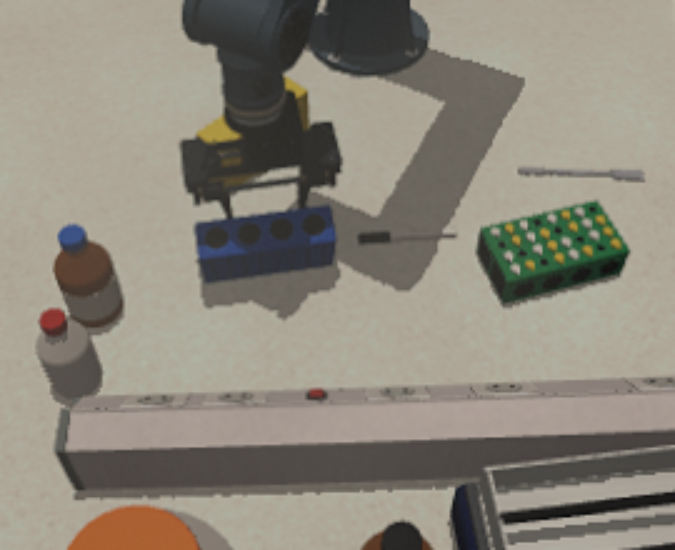

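The rack's top (crop 265,230) has swung away while its bottom edge (265,275) stays put, so it is tipping without sliding. I'll carry on past the balance point.

Emit:
drive_tool([
  [-3,0,0,0,0,0,87],
  [-6,0,0,0,0,0,87],
  [-9,0,0,0,0,0,87],
  [-12,0,0,0,0,0,87],
  [-15,0,0,0,0,0,87],
  [-18,0,0,0,0,0,87],
  [-21,0,0,0,0,0,87],
  [-23,0,0,0,0,0,87],
  [-25,0,0,0,0,0,87],
  [-25,0,0,0,0,0,87],
])

```text
time: 4.5
position: [0.4864, -0.1962, 0.0866]
tool_rot: [0.025, -0.707, 0.707, -0.025]
ft_force: [-0.3, -0.2, 0.2]
grip_width: 0.0872
```

```bash
python3 - <<'E'
from h import *
goto(.44,-.202,.12,-.07)
a=camera('scene');cv2.imwrite('pics/s3.png',cv2.resize(a[100:320,130:400],None,fx=2.5,fy=2.5))
E
```

```text
t 4.5 p [ 0.4864 -0.1962  0.0866] axes x [-0.997 -0.071 -0.   ] z [ 0.071 -0.997  0.   ] F [-0.3 -0.2  0.2] w 0.0872
shift [ 46.7 -33.5   2.5] turn [-0.01  8.07 -0.02]
```

View pics/s3.png

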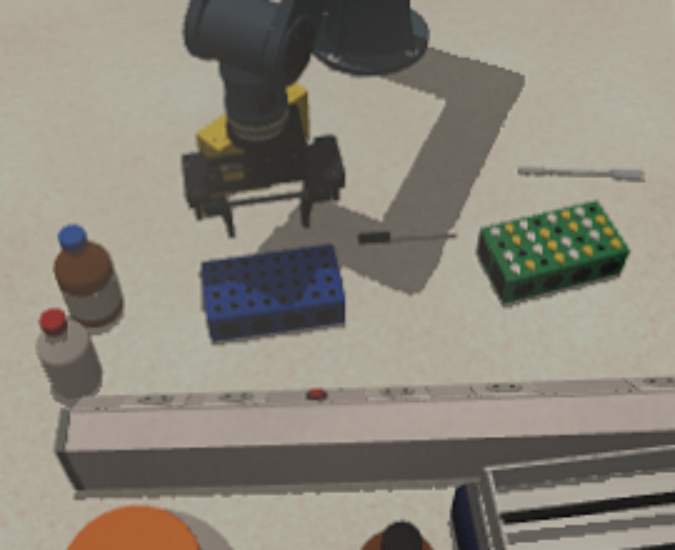

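It now lies flat with the microtube holes up, centred at crop (273,290), clear of the fingers. Next I'll fit its pose.

```bash
python3 - <<'E'
from h import *
from scipy.optimize import least_squares
S=(np.array([(203,263),(334,246),(344,292),(210,309),(213,342),(344,326)])+.5)/2.5-.5+(130,100)
f=lambda p:(proj('scene',box(p,(.095,.175,.052))[[1,3,7,5,4,6]])-S).ravel()
s=least_squares(f,(.55,-.2,.07));print(s.x,np.round(s.fun,1))
goto(.47,-.205,.022,.07)
E
```

```text
[ 0.54332188 -0.19577313  0.0504565 ] [-0.4 -2.2  0.3 -2.1  1.   2.6 -1.3  3.1 -0.6 -0.7  1.  -1.5]
t 4.55 p [ 0.4862 -0.1962  0.0865] axes x [-0.997 -0.071 -0.   ] z [ 0.071 -0.997  0.   ] F [ 0.2  0.6 -0.2] w 0.0869
shift [16.8 64.5  7.7] turn [-0.    0.04 -0.  ]
```

Emit:
drive_tool([
  [20,-5,0,0,0,0,87],
  [40,-5,0,0,4,0,87],
  [40,20,0,0,8,0,87],
  [40,45,0,0,8,0,87],
  [40,60,0,0,8,0,87],
  [40,64,0,0,8,0,87],
  [40,64,0,0,8,0,87],
])

```text
time: 5.25
position: [0.4459, -0.1988, 0.0222]
tool_rot: [0.024, 0.707, -0.706, -0.025]
ft_force: [-0.6, 1.3, 0.4]
grip_width: 0.0865
```

```bash
python3 -c "
from h import *
goto(.59,-.205,.022,-.07)"
```

```text
t 5.25 p [ 0.4459 -0.1988  0.0222] axes x [-0.998  0.069  0.001] z [-0.069 -0.998 -0.001] F [-0.6  1.3  0.4] w 0.0865
shift [-144.2    0.    -3.8] turn [0.04 0.05 0.06]
```

Emit:
drive_tool([
  [-15,0,0,0,0,0,87],
  [-27,0,0,0,0,0,87],
  [-36,0,0,0,0,0,87],
  [-44,0,0,0,0,0,87],
  [-52,0,0,0,0,0,87],
  [-60,0,0,0,0,0,87],
  [-68,0,0,0,0,0,87],
  [-76,0,0,0,0,0,87],
  [-84,0,0,0,0,0,87],
  [-92,0,0,0,0,0,87],
])

```text
time: 6.25
position: [0.5386, -0.2054, 0.0225]
tool_rot: [0.024, 0.707, -0.707, -0.024]
ft_force: [-2.1, 0.0, 1.0]
grip_width: 0.0869
```

Emit:
drive_tool([
  [-8,0,0,0,0,0,87],
  [-16,0,0,0,0,0,87],
  [-24,0,0,0,0,0,87],
  [-31,0,0,0,0,0,87],
  [-37,0,0,0,0,0,87],
  [-42,0,0,0,0,0,87],
  [-46,0,0,0,0,0,87],
])

```text
time: 6.95
position: [0.5843, -0.2085, 0.0225]
tool_rot: [0.024, 0.707, -0.707, -0.024]
ft_force: [-2.9, -0.4, -0.1]
grip_width: 0.0869
```

```bash
python3 - <<'E'
from h import *
goto(.607,-.205,.022,-.07)
a=camera('scene');b=camera('top')
cv2.imwrite('pics/t4.png',b); cv2.imwrite('pics/s4.png',np.hstack([cv2.resize(a[160:310,150:290],None,fx=2.8,fy=2.8),cv2.resize(b[110:260,220:360],None,fx=2.8,fy=2.8)]))
E
```

```text
t 6.95 p [ 0.5843 -0.2085  0.0225] axes x [-0.998  0.069  0.   ] z [-0.069 -0.998 -0.   ] F [-2.9 -0.4 -0.1] w 0.0869
shift [-22.4   0.5  -5.1] turn [0.   0.06 0.  ]
```

View pics/s4.png

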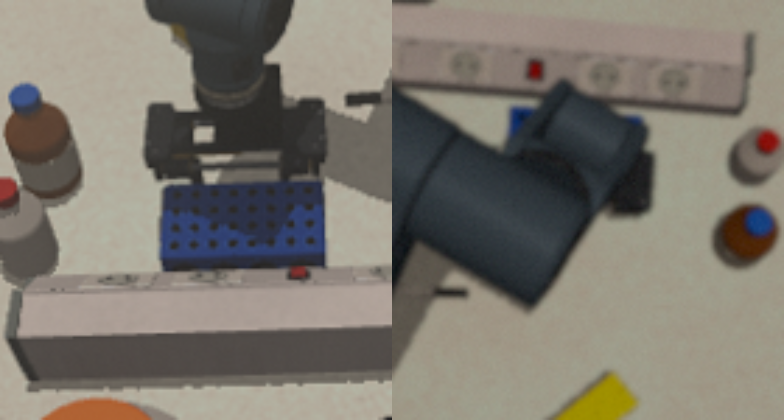

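The rack is parallel to the unit, with a gap of about 20 mm still showing (left panel, around (245,262)). The bottles are clear of it. I'll close in slowly while watching the force.

Emit:
drive_tool([
  [-2,0,0,0,0,0,87],
  [-5,0,0,0,0,0,87],
  [-8,0,0,0,0,0,87],
  [-11,0,0,0,0,0,87],
  [-13,0,0,0,0,0,87],
  [-15,0,0,0,0,0,87],
  [-16,0,0,0,0,0,87],
])

```text
time: 7.75
position: [0.6001, -0.2097, 0.0226]
tool_rot: [-0.024, -0.707, 0.707, 0.024]
ft_force: [-1.1, 0.6, 0.5]
grip_width: 0.087
```

Emit:
drive_tool([
  [-1,0,0,0,0,0,87],
  [-2,0,0,0,0,0,87],
  [-3,0,0,0,0,0,87],
])

```text
time: 8.05
position: [0.6029, -0.2098, 0.0225]
tool_rot: [0.024, 0.707, -0.707, -0.024]
ft_force: [0.4, -0.5, 0.1]
grip_width: 0.0869
```

Emit:
drive_tool([
  [-1,0,0,0,0,0,87],
  [-2,0,0,0,0,0,87],
  [-3,0,0,0,0,0,87],
])

```text
time: 8.35
position: [0.6059, -0.21, 0.0225]
tool_rot: [0.024, 0.707, -0.707, -0.024]
ft_force: [-0.6, -0.4, 0.3]
grip_width: 0.0871
```

Emit:
drive_tool([
  [-1,0,0,0,0,0,87],
  [-2,0,0,0,0,0,87],
])

```text
time: 8.55
position: [0.6079, -0.2102, 0.0225]
tool_rot: [0.024, 0.707, -0.707, -0.024]
ft_force: [-1.0, -0.1, -0.4]
grip_width: 0.0872
```

Emit:
drive_tool([
  [-1,0,0,0,0,0,87],
  [-2,0,0,0,0,0,87],
])

```text
time: 8.75
position: [0.6085, -0.2101, 0.0226]
tool_rot: [0.023, 0.707, -0.706, -0.026]
ft_force: [-6.4, -0.4, 4.5]
grip_width: 0.0873
```

Emit:
drive_tool([
  [-1,0,0,0,0,0,87],
  [-2,0,0,0,0,0,87],
])

```text
time: 8.95
position: [0.6084, -0.21, 0.0225]
tool_rot: [0.022, 0.707, -0.706, -0.027]
ft_force: [-10.1, -0.9, 7.7]
grip_width: 0.0873
```

Emit:
drive_tool([
  [-1,0,0,0,0,0,87],
])

```text
time: 9.05
position: [0.6084, -0.21, 0.0226]
tool_rot: [0.021, 0.707, -0.706, -0.028]
ft_force: [-12.3, -1.4, 6.7]
grip_width: 0.0869
```

Firm contact: the tool stalls at x = 0.608 with about 12 N. I'll back off.

Emit:
drive_tool([
  [3,0,0,0,0,0,87],
  [8,0,0,0,0,0,87],
  [25,0,0,0,0,0,87],
  [50,0,0,0,0,0,87],
  [80,-20,0,0,0,0,87],
  [110,-60,0,0,0,0,87],
  [130,-110,0,0,0,0,87],
  [150,-150,0,0,0,0,87],
  [170,-170,0,0,0,0,87],
  [170,-170,0,0,0,0,87],
])

```text
time: 10.05
position: [0.4434, -0.1995, 0.1958]
tool_rot: [-0.027, -0.705, 0.708, 0.023]
ft_force: [-0.2, 0.1, -0.1]
grip_width: 0.0871
```

```bash
python3 - <<'E'
from h import *
from scipy.spatial import distance
a=camera('scene');b=camera('top')
B=((105,60,15),(135,255,255))
m=mask(b,*B,proj('top',[.66,-.21,.05])[0],35)
print(cv2.boundingRect(m),fit({'top':m},(.66,-.21,-.07),(.095,.175,.052)))
I=cv2.imread('pics/t0.png')
goto(.6,-.2,.2,-.07)
cv2.imwrite('pics/s5.png',np.hstack([cv2.resize(a[130:310,130:290],None,fx=2.3,fy=2.3),cv2.resize(b[100:280,200:360],None,fx=2.3,fy=2.3)]))
# change elsewhere: green rack, marker, spatula, bottles
for n,(x0,y0,x1,y1) in dict(green=(145,170,210,218),marker=(205,205,250,222),spat=(120,225,185,250),amber=(330,175,362,206),white=(335,150,364,178)).items():
    (sh,r)=cv2.phaseCorrelate(np.float32(cv2.cvtColor(I,6)[y0:y1,x0:x1]),np.float32(cv2.cvtColor(b,6)[y0:y1,x0:x1])); print(n,np.round(sh,2),round(r,2))
E
```

```text
(261, 142, 50, 35) (array([ 0.6620108 , -0.20716562, -0.07188732]), np.float64(0.12578308535630384))
t 10.15 p [ 0.4441 -0.1993  0.193 ] axes x [-0.998  0.069 -0.003] z [-0.069 -0.998  0.001] F [-0.1  0.6 -0.5] w 0.0872
shift [-155.6   -6.5  -10.1] turn [-0.08  0.03 -0.17]
green [-0.03 -0.25] 0.55
marker [25.75 32.47] 0.01
spat [0.33 0.12] 0.32
amber [ 0.14 -0.09] 1.04
white [-0.02 -0.04] 0.98
```

View pics/s5.png

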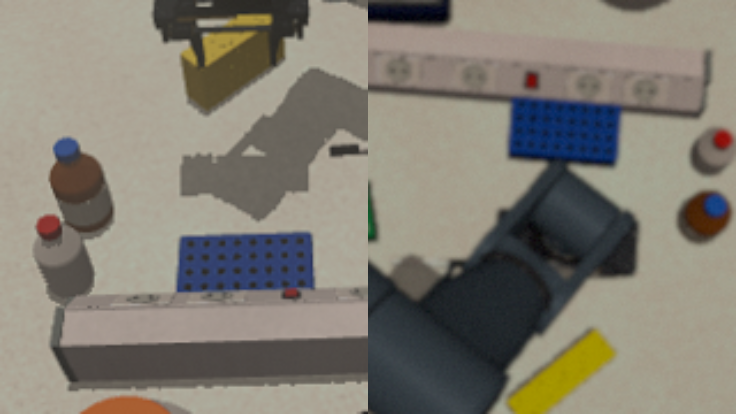

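The rack sits flat and flush against the unit with its holes up (left panel (247,262), right panel (565,130)). The arm is clear, so I'm handing in.

```bash
python3 -c "
from h import *
print(hand_in())"
```

```text
the job is handed in; nothing more can be done
None
```

I tipped the blue rack away from the robot with a slow push near its top. I then slid it back with both open fingers until it stalled against the socket unit. The job is handed in, at about 10.2 s of the 43 s allowed.

**Final position:** the pictures show the rack lying flat with the microtube holes up. The top-view fit puts it at (0.662, -0.207), parallel to the unit within 0.001 rad. The contact stalled at x = 0.608 with about 12 N forward (about 14 N in all), well under the limits. The robot was clear of everything at hand-in.

**Disagreements:**
- The fit leaves an apparent gap of about 2.5 mm. That is within camera error, and the firm stall suggests the rack is actually touching.
- The network's mark for the unit's front face was about 6 mm further back than my measured edge line. The stall matched the edge line.

**Other items:** both bottles show no shift. The green rack and spatula also show none, though with less certain matches. The marker check failed because the arm hid it in the top view; its visible end in the scene view looks unmoved. I did not check the beaker and tip box for shift, but the arm never went near them.

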